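# Stand the toppled light panel back up against its stop bar

## Robot

A 6-joint arm with a two-finger parallel gripper is mounted at the origin on the work surface. World frame = base frame: x ahead of the robot, y to its left, z up, the work surface at z = 0. Lengths are in mm, angles in rad, forces in N, time in s.
With the tool pointing down it reaches from about 275 to 725 mm from the base axis. Payload 15.9 kg.
Tool frame: the origin (TCP) lies at the very end of the fingers, on their centre line; the grasp point (between the pads) lies 19 mm behind it; z points along the fingers, y is the direction in which the jaws open and shut (so a half turn about z gives the same grasp; the last joint's range is limited). The gripper opens to 85 mm and grips with 20 to 120 N. Pads are 22 mm wide; open, the fingers measure 114 mm over their backs; the gripper's body (76 mm by 85 mm) begins 54 mm behind the grasp point. The pads swing forward as they close: fully open they stand 13 mm farther back than shut.
Start: joints at [1.204, 0.213, -0.034, 1.323, 0, 1.571], TCP at [179.308, 466.727, 231.306] pointing down, gripper open.
Joint ranges: [-2.98, 2.98], [-0.74, 1.72], [-1.14, 1.35], [-2.1, 2.04], [-1.57, 1.44], [-3.14, 3.14]. Speed limits (rad/s): [1.89, 1.89, 2.39, 2.57, 3.14, 3.14].

## Interface

Orientations are given as a 3x3 rotation matrix whose columns are the frame's x, y, z axes.
In Python, from rig import r gives the robot as it stands.
- The arm moves only by the shell command python3 -m jog 'ROWS' [OPENING] [FORCE]. ROWS is JSON, a list of rows, each an object of numbers: "dx", "dy", "dz": the shift along the tool's x, y, z in m; "spin": the turn about the tool's z in degrees. In form: [{"dx": .., "dy": .., "dz": .., "spin": ..}, ...]. A call has 1 to 5 rows; each row shifts and turns the commanded pose from where the row before left it, along the tool's axes as they then stand; what a row does not reach is not made up. A row lasts 1/10 s, in which the tool goes at most 50 mm and 8.59 degrees, less where a joint would pass 70% of its speed; a pose out of reach is approached as far as the arm can. A call is refused whole if a number of a shift passes 0.05 or a number of a turn 8.59, either way. A call with a gripper value outside its range is refused whole. OPENING is the opening, from -1 (shut) to 1 (fully open), set as the call begins (- or left out, the last holds). The fingers move at their own pace and stop on an object; FORCE is the grip in N (left out, the last holds). Time passes only in rows, so rows that do not move let the fingers close. It gives the time, the measured TCP pose, the force and the opening at its end, in the units of the state.
- r.state(): the state, without advancing time (a new reading comes with each control period).
- r.camera(name): name is "side" or "top"; returns the picture (420x560x3 uint8, red, green, blue); there is no depth.
- r.calibration(name): a dict with "fovy" (degrees; the focal length in pixels is half the picture's height over the tangent of half this angle, whatever the lens; pixels are square), "cx", "cy" (the principal point, pixels), "rvec" (rotation vector, rad) and "tvec" (3), from world to camera coordinates, as OpenCV has them. Camera axes: x right, y down, z forward; pixel columns grow to the right and rows downward; lengths in mm; the calibration is good to about 2 mm. A picture is of the moment at which its call begins. calibration takes no time and is no camera call.
- r.finish_job(): hands the job in, once; it reports no verdict.
The state is a dict: "t": time; "joints": joint angles; "qd": joint speeds; "joint_efforts": joint torques, N m; "tool_pos": TCP position; "tool_rot": TCP orientation; "force": force on the tool from outside, world axes, zero at the start; "torque": the same for the moment, N m; "width": finger opening in mm.
Only numpy, scipy, OpenCV 4.12 (cv2) and the standard library are available. Lean on these libraries where they do the work, as an engineer would, in place of code of your own. Each camera call takes 0.05 s, during which the arm holds its last target. There are 200 camera calls.

## Task

The little inspection light panel has toppled onto its back, with its steel foot sticking up in the air. Without gripping or lifting it, push its foot over so that it stands upright on the foot again, then push it along the bench from behind until the whole front edge of the foot is flush against the aluminium stop bar. Leave the two steel capsules and the amber jar that stand around it where they are.

Things in the scene. Friction and masses are not known exactly. Their poses are not given: they have to be found in the camera images.
- light_panel: Loose L-shaped light panel, 0.4 to 0.65 kg, mostly foot. Standing: steel foot 110 wide (x) by 85 (y) by 10 mm thick, yellow stripe on its toe edge; black panel 110 wide, 10 thick, along the rear edge, top at 52 mm, white lit face to the toe. Origin: middle of the lower rear edge (heel). z: up the panel; toe at y = -85; panel back and foot rear are one flush plane, y = 0.
- toe_mid (a point): middle of the toe edge, own y = -85, z = 5 mm. At the start the panel lies on its back: heel on the bench, foot upright, toe 85 mm up, foot's underside facing the bar within 15 degrees. Pushed towards the bar near the toe, the foot tips over its heel and beyond about 25 degrees falls flat by itself, its toe then 30 to 85 mm short of the bar
- panel_top (a point): middle of the panel's top edge, own y = -5, z = 52 mm; at the start it lies on the bench, pointing away from the bar. When standing, the light panel slides if pushed low on its back (friction 2 to 6 N) and would topple if pushed hard near the top
- toe_a (a point): one end of the light panel's toe (front) edge: own x = -50, y = -85, z = 5 mm in the light panel's axes
- toe_b (a point): the other end of the toe edge: own x = +50, y = -85, z = 5 mm in the light panel's axes
- stop_bar: bare aluminium bar fixed to the bench, 280 long (its x) by 20 (its y) by 22 mm high (its z). Origin: centre of its underside. The light panel lies on its +y side; the foot must end flush against that face, which is the plane y = +10 mm in the bar's axes, the whole toe edge within the bar's length. Its pose varies.
- capsule_a: steel capsule, flanged cylinder 38 mm across and 55 mm tall, standing loose, near the +x end of the stop bar on the light panel's side. Origin: centre of its underside. Not to be disturbed.
- capsule_b: the same kind of steel capsule near the -x end of the stop bar, on the light panel's side. Not to be disturbed.
- jar: closed amber glass jar 52 mm across and 70 mm tall, standing loose on the far side of the stop bar. Origin: centre of its underside. Not to be disturbed.

How it is judged:
By the outcome, as a careful person would: the job done as asked, in the order asked, and still so for the second after the job is handed in, with the robot touching nothing.
It also fails if it takes over 38 s, if anything falls off the work surface, if the arm or the gripper's body presses on something with over 40 N, if the wrist force passes 120 N, or if a joint passes its speed limit or range.

## Working session

There is one attempt and no reset: what is moved stays moved. The work goes in short steps, Python scripts to look and compute and a shell command to move; the robot and the scene stay as the last step left them, time stands still between calls to the robot, and variables do not carry over. Pictures are saved under pics/ and viewed, about 8 in all and at most 12, crops included, and the job is handed in when it is done.

```bash
ls; mkdir -p pics; cat > h.py <<'E'
import numpy as np, cv2
from rig import r
def cam(n):
    c=r.calibration(n); f=210/np.tan(np.radians(c["fovy"]/2))
    K=np.array([[f,0,c["cx"]],[0,f,c["cy"]],[0,0,1.]])
    R=cv2.Rodrigues(np.array(c["rvec"],float))[0]; return K,R,np.array(c["tvec"],float).ravel(),c
def pix(n,P):
    K,R,t,c=cam(n); q=(K@(R@np.atleast_2d(P).T+t[:,None])); return (q[:2]/q[2]).T
def at(n,uv,z):
    K,R,t,c=cam(n); C=-R.T@t; o=[]
    for u,v in np.atleast_2d(uv):
        d=R.T@np.linalg.solve(K,[u,v,1]); o.append(C+d*(z-C[2])/d[2])
    return np.array(o)
def snap(n,f,crop=None,s=1):
    im=r.camera(n)[:,:,::-1]
    if crop: a,b,c,d=crop; im=im[b:d,a:c]
    cv2.imwrite("pics/"+f,cv2.resize(im,None,fx=s,fy=s,interpolation=cv2.INTER_CUBIC))
E
python3 - <<'E'
from h import *
np.set_printoptions(precision=1,suppress=True)
for n in("top","side"):
    snap(n,n+"0.png",s=1.4); K,R,t,c=cam(n); print(c,-R.T@t)
print(r.state())
E
```

```text
pics
{'fovy': 52.504423367648535, 'cx': 284.3619629456078, 'cy': 219.376912700428, 'rvec': array([ 2.3, -1.9,  0.2]), 'tvec': array([-170.6,  526.8,  626.2])} [409.8 -98.2 722. ]
{'fovy': 43.49678462519407, 'cx': 282.09647612269055, 'cy': 204.10871172992174, 'rvec': array([ 2.2, -0.6,  0.3]), 'tvec': array([-491.7,  195.6,  804.2])} [ 129.  -699.2  649. ]
{'t': 0.1, 'joints': array([ 1.2,  0.2, -0. ,  1.3, -0. ,  1.6]), 'qd': array([-0., -0.,  0., -0.,  0., -0.]), 'joint_efforts': array([ -0. , -68.7,  48.8,   0. ,   0. ,   0. ]), 'tool_pos': array([179.2, 466.5, 230.9]), 'tool_rot': array([[-0.9,  0.4, -0. ],
       [ 0.4,  0.9, -0. ],
       [-0. , -0. , -1. ]]), 'force': array([ 0. , -0.6,  0.4]), 'torque': array([ 0. , -0.1, -0. ]), 'width': 85.56629082836818}
```

View pics/top0.png

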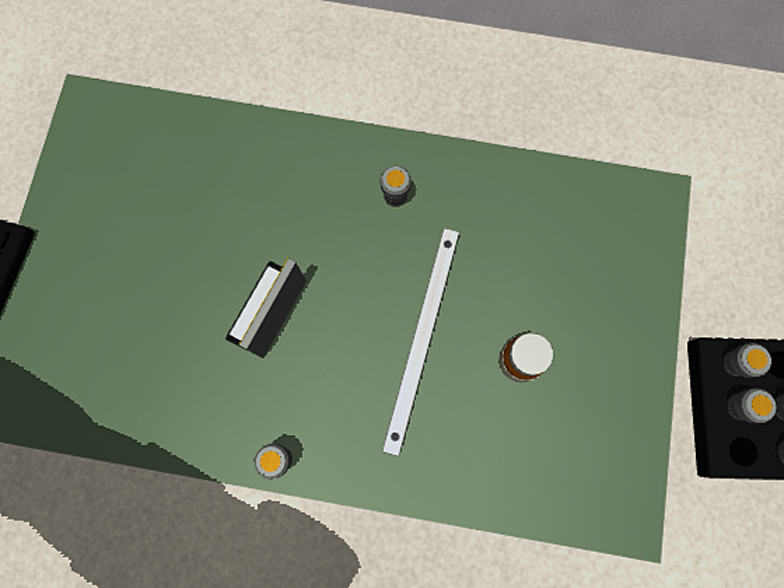

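View pics/side0.png

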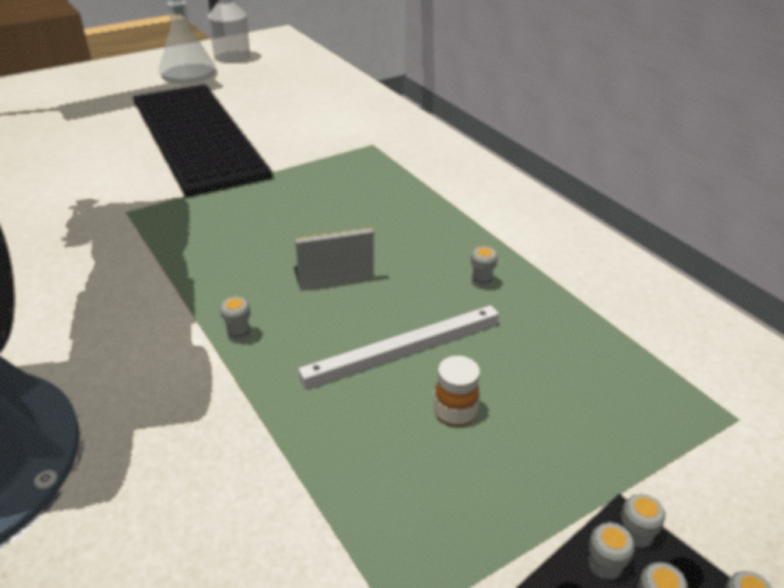

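The panel lies left of the bar in the top view, toe edge near (290,262) to (245,348). The bar runs (450,230) to (392,455), and the capsules are at (396,180) and (270,460). I'll enlarge for accuracy.

```bash
python3 - <<'E'
from h import *
snap("top","top1.png",(150,110,350,340),2.5)
np.set_printoptions(precision=1,suppress=True)
s=1/1.4
print("bar top corners z22",at("top",np.array([[445,229],[459,232],[399,455],[384,453]])*s,22))
print("caps z55",at("top",np.array([[396,178],[270,460]])*s,55))
print("jar z70",at("top",np.array([[531,354]])*s,70))
print("toe",at("top",np.array([[292,260],[245,348]])*s,85))
E
```

```text
bar top corners z22 [[ 662.4 -116.1   22. ]
 [ 661.6 -133.7   22. ]
 [ 385.7 -106.7   22. ]
 [ 385.   -89.5   22. ]]
caps z55 [[703.7 -47.4  55. ]
 [357.6  30.5  55. ]]
jar z70 [[ 518.7 -230.7   70. ]]
toe [[574.4  47.1  85. ]
 [469.5  76.4  85. ]]
```

View pics/top1.png

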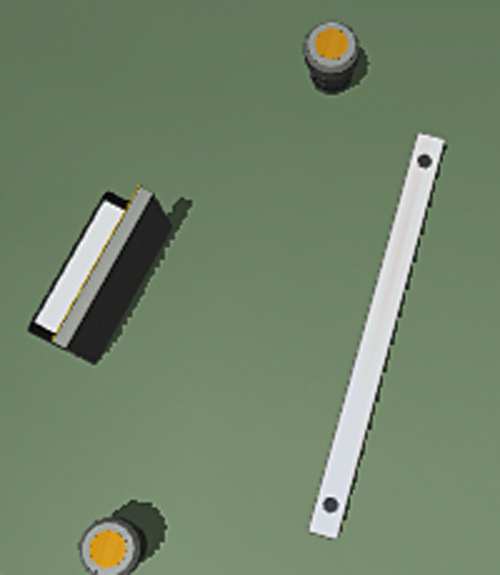

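In the crop, the toe face's yellow edge runs (138,186)–(51,341) and its underside edge (155,192)–(66,348). The bench-level heel runs about (171,228)–(96,363).

```bash
python3 - <<'E'
from h import *
np.set_printoptions(precision=1,suppress=True)
g=lambda a:np.array(a)/2.5+[150,110]
a=at("top",g([[138,186],[51,341],[155,192],[66,348]]),85); print("toe",a,np.linalg.norm(a[0]-a[1]),np.linalg.norm(a[2]-a[3]))
h=at("top",g([[171,228],[96,363]]),0);print("heel",h,np.linalg.norm(h[0]-h[1]))
d=a[2]-a[3]+h[0]-h[1];print("dir panel deg",np.degrees(np.arctan2(d[1],d[0])))
b=at("top",g([[417,134],[445,141],[338,538],[310,530]]),22);print("bar",b)
d=b[0]-b[3]+b[1]-b[2];print("bar deg",np.degrees(np.arctan2(d[1],d[0])),np.linalg.norm(b[0]-b[3]),np.linalg.norm(b[0]-b[1]))
print(r.state()["tool_rot"])
E
```

```text
toe [[575.6  52.7  85. ]
 [471.5  83.9  85. ]
 [573.6  41.5  85. ]
 [468.9  74.1  85. ]] 108.70722972709983 109.70212556706234
heel [[571.9  43.8   0. ]
 [470.3  74.7   0. ]] 106.20780835262376
dir panel deg -17.10261480511577
bar [[ 662.  -114.3   22. ]
 [ 660.4 -134.1   22. ]
 [ 385.5 -107.1   22. ]
 [ 387.3  -88.6   22. ]]
bar deg -5.477942539071854 275.94254191850655 19.90765069442132
[[-0.9  0.4 -0. ]
 [ 0.4  0.9 -0. ]
 [-0.  -0.  -1. ]]
```

```bash
J='[{"dx":-0.038,"dy":-0.017},{"dx":-0.038,"dy":-0.017},{"dx":-0.038,"dy":-0.017},{"dx":-0.038,"dy":-0.017},{"dx":-0.038,"dy":-0.017}]'
python3 -m jog '[{"dx":-0.038,"dy":-0.017},{"dx":-0.038,"dy":-0.017},{"dx":-0.038,"dy":-0.017},{"dx":-0.038,"dy":-0.017},{"dx":-0.038,"dy":-0.017}]' 0.4 20
python3 -m jog '[{"dx":-0.038,"dy":-0.017},{"dx":-0.038,"dy":-0.017},{"dx":-0.038,"dy":-0.017},{"dx":-0.038,"dy":-0.017},{"dx":-0.038,"dy":-0.017}]'
python3 -m jog '[{"spin":8.5},{"spin":8.5},{"spin":8.5},{"spin":8.5},{"spin":8.5}]'
```

```text
invalid input at $[0]: expected keys dx, dy, dz, spin
invalid input at $[0]: expected keys dx, dy, dz, spin
invalid input at $[0]: expected keys dx, dy, dz, spin
```

All four keys are required in every row.

```bash
python3 -m jog '[{"dx":-0.038,"dy":-0.017,"dz":0,"spin":0},{"dx":-0.038,"dy":-0.017,"dz":0,"spin":0},{"dx":-0.038,"dy":-0.017,"dz":0,"spin":0},{"dx":-0.038,"dy":-0.017,"dz":0,"spin":0},{"dx":-0.038,"dy":-0.017,"dz":0,"spin":0}]' 0.4 20
python3 -m jog '[{"dx":-0.038,"dy":-0.017,"dz":0,"spin":0},{"dx":-0.038,"dy":-0.017,"dz":0,"spin":0},{"dx":-0.038,"dy":-0.017,"dz":0,"spin":0},{"dx":-0.038,"dy":-0.017,"dz":0,"spin":0},{"dx":-0.038,"dy":-0.017,"dz":0,"spin":0}]'
python3 -m jog '[{"dx":0,"dy":0,"dz":0,"spin":8.5},{"dx":0,"dy":0,"dz":0,"spin":8.5},{"dx":0,"dy":0,"dz":0,"spin":8.5},{"dx":0,"dy":0,"dz":0,"spin":8.5},{"dx":0,"dy":0,"dz":0,"spin":8.5}]'
```

```text
t: 0.65
tool_pos: [327.0, 317.9, 231.2]
tool_rot: [[-0.934, 0.358, -0.0], [0.358, 0.934, -0.0], [0.0, -0.0, -1.0]]
force: [0.3, 1.1, -0.4]
width: 59.8
t: 1.15
tool_pos: [474.0, 170.2, 231.2]
tool_rot: [[-0.933, 0.359, -0.0], [0.359, 0.933, 0.0], [0.0, -0.0, -1.0]]
force: [0.9, 2.2, 0.8]
width: 59.7
t: 1.65
tool_pos: [473.0, 171.6, 231.0]
tool_rot: [[-0.44, 0.898, -0.001], [0.898, 0.44, -0.0], [0.0, -0.001, -1.0]]
force: [-0.0, -0.1, -0.1]
width: 59.9
```

```bash
python3 -m jog '[{"dx":0,"dy":0,"dz":0,"spin":8.59},{"dx":0,"dy":0,"dz":0,"spin":8.59},{"dx":0,"dy":0,"dz":0,"spin":8.59},{"dx":0,"dy":0,"dz":0,"spin":8.59},{"dx":0,"dy":0,"dz":0,"spin":8.59}]'
python3 -m jog '[{"dx":-0.022,"dy":0.038,"dz":0,"spin":0},{"dx":-0.022,"dy":0.039,"dz":0,"spin":0},{"dx":0,"dy":0,"dz":0.04,"spin":0},{"dx":0,"dy":0,"dz":0.04,"spin":0},{"dx":0,"dy":0,"dz":0.02,"spin":0}]'
python3 - <<'E'
from h import *
snap("side","side2.png",(170,120,400,300),3)
E
```

```text
t: 2.15
tool_pos: [472.9, 171.7, 231.1]
tool_rot: [[0.289, 0.957, -0.001], [0.957, -0.289, -0.0], [-0.0, -0.0, -1.0]]
force: [-0.1, 0.1, 0.5]
width: 59.8
t: 2.65
tool_pos: [533.0, 107.0, 127.9]
tool_rot: [[0.284, 0.959, -0.004], [0.959, -0.284, -0.001], [-0.002, -0.003, -1.0]]
force: [0.9, 0.6, 0.5]
width: 60.0
```

View pics/side2.png

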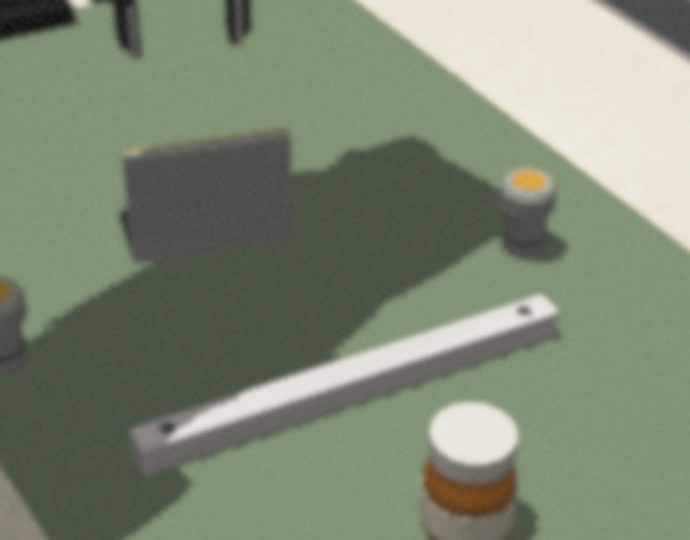

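The open fingers (tips near (135,50) and (238,42)) are behind the foot, centred on it. I'll lower to the pushing height and push gently.

```bash
python3 -m jog '[{"dx":0,"dy":0,"dz":0.03,"spin":0},{"dx":0,"dy":0,"dz":0.031,"spin":0},{"dx":-0.008,"dy":0,"dz":0,"spin":0},{"dx":-0.008,"dy":0,"dz":0,"spin":0},{"dx":0,"dy":0,"dz":0,"spin":0}]'
python3 -m jog '[{"dx":-0.004,"dy":0,"dz":0,"spin":0},{"dx":-0.004,"dy":0,"dz":0,"spin":0},{"dx":-0.004,"dy":0,"dz":0,"spin":0},{"dx":-0.004,"dy":0,"dz":0,"spin":0},{"dx":-0.004,"dy":0,"dz":0,"spin":0}]'
python3 -m jog '[{"dx":-0.004,"dy":0,"dz":0,"spin":0},{"dx":-0.004,"dy":0,"dz":0,"spin":0},{"dx":-0.004,"dy":0,"dz":0,"spin":0},{"dx":-0.004,"dy":0,"dz":0,"spin":0},{"dx":0,"dy":0,"dz":0,"spin":0}]'
python3 - <<'E'
from h import *
snap("side","side3.png",(170,120,400,300),3)
E
```

```text
t: 3.2
tool_pos: [530.6, 91.5, 72.3]
tool_rot: [[0.284, 0.959, 0.002], [0.959, -0.284, 0.0], [0.001, 0.002, -1.0]]
force: [0.4, -1.0, 0.3]
width: 59.6
t: 3.7
tool_pos: [524.2, 72.9, 70.4]
tool_rot: [[0.283, 0.959, 0.0], [0.959, -0.283, 0.0], [0.0, 0.0, -1.0]]
force: [-0.1, 1.4, 0.0]
width: 59.7
t: 4.2
tool_pos: [519.5, 57.4, 70.3]
tool_rot: [[0.284, 0.959, -0.0], [0.959, -0.284, -0.0], [-0.0, -0.0, -1.0]]
force: [-0.2, 0.2, 0.2]
width: 59.9
```

View pics/side3.png

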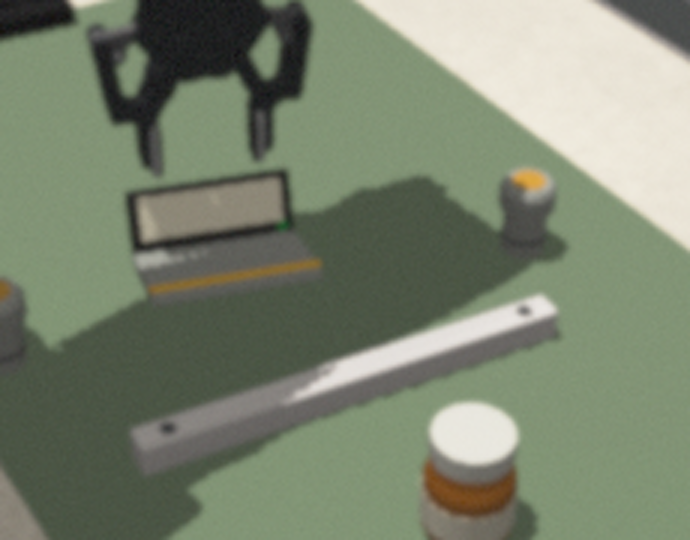

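The panel now stands upright: lit face towards the bar, toe stripe from (150,290) to (321,264). The fingers hover above and behind it. Next I locate it.

```bash
python3 -m jog '[{"dx":0.03,"dy":0,"dz":-0.02,"spin":0},{"dx":0.04,"dy":0,"dz":-0.01,"spin":0},{"dx":0.03,"dy":0,"dz":0,"spin":0},{"dx":0,"dy":0,"dz":0,"spin":0}]'
python3 - <<'E'
from h import *
np.set_printoptions(precision=1,suppress=True)
g=lambda a:np.array(a)/3+[170,120]
for n,p,z in(("toe",[[151,291],[321,265]],10),("top",[[128,191],[287,171]],52)):
    a=at("side",g(p),z); d=a[1]-a[0]; print(n,a,a.mean(0),np.linalg.norm(d),np.degrees(np.arctan2(d[1],d[0])))
snap("top","top4.png",(150,110,350,340),2.5)
E
```

```text
t: 4.65
tool_pos: [549.0, 157.1, 100.5]
tool_rot: [[0.281, 0.96, 0.001], [0.96, -0.281, 0.001], [0.001, 0.001, -1.0]]
force: [-0.8, -0.6, 0.0]
width: 59.4
toe [[460.9  31.1  10. ]
 [568.8  -3.2  10. ]] [514.9  13.9  10. ] 113.16022868829617 -17.657128985196422
top [[474.2  84.3  52. ]
 [574.8  49.7  52. ]] [524.5  67.   52. ] 106.42205416057085 -18.967262277688107
```

View pics/top4.png

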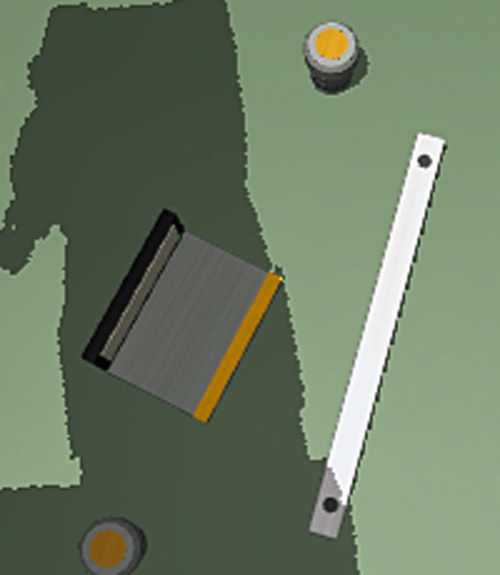

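Standing flat now. The toe edge runs (282,277)–(207,422) and the panel's top rear edge (166,209)–(82,356).

```bash
python3 - <<'E'
from h import *
np.set_printoptions(precision=1,suppress=True)
g=lambda a:np.array(a)/2.5+[150,110]
A=np.radians(-5.48); n=np.array([-np.sin(A),np.cos(A)]); e=np.array([np.cos(A),np.sin(A)])
F=np.array([(662+387.3)/2,(-114.3-88.6)/2]);print("face mid",F)
for nm,p,z in(("toe",[[207,422],[282,277]],10),("back",[[82,356],[166,209]],52)):
    a=at("top",g(p),z)[:,:2]; d=a[1]-a[0]; print(nm,a,a.mean(0),np.linalg.norm(d),np.degrees(np.arctan2(d[1],d[0])),"normal dist",(a-F)@n,"along",(a-F)@e)
E
```

```text
face mid [ 524.6 -101.4]
toe [[443.7  -8.7]
 [549.  -39.8]] [496.3 -24.3] 109.7247493314377 -16.452474397982026 normal dist [84.6 63.7] along [-89.4  18.3]
back [[468.7  71.9]
 [572.1  39.3]] [520.4  55.6] 108.411672666173 -17.489664546662997 normal dist [167.2 144.7] along [-72.2  33.8]
```

```bash
python3 -m jog '[{"dx":0,"dy":0,"dz":0.04,"spin":0},{"dx":0,"dy":0,"dz":0.04,"spin":0},{"dx":-0.02,"dy":0.001,"dz":0.01,"spin":0},{"dx":-0.035,"dy":0,"dz":0,"spin":0},{"dx":0,"dy":0,"dz":0,"spin":0}]'
python3 -m jog '[{"dx":-0.01,"dy":0,"dz":0,"spin":0},{"dx":-0.006,"dy":0,"dz":0,"spin":0},{"dx":-0.005,"dy":0,"dz":0,"spin":0},{"dx":-0.005,"dy":0,"dz":0,"spin":0},{"dx":0,"dy":0,"dz":0,"spin":0}]'
```

```text
t: 5.2
tool_pos: [531.2, 97.1, 9.4]
tool_rot: [[0.286, 0.958, -0.003], [0.958, -0.286, -0.001], [-0.002, -0.002, -1.0]]
force: [1.2, -0.0, -0.3]
width: 59.9
t: 5.7
tool_pos: [525.9, 75.5, 10.4]
tool_rot: [[0.284, 0.959, 0.0], [0.959, -0.284, -0.0], [-0.0, 0.0, -1.0]]
force: [0.2, 0.3, 0.5]
width: 60.1
```

```bash
python3 -m jog '[{"dx":-0.004,"dy":0,"dz":0,"spin":0},{"dx":-0.004,"dy":0,"dz":0,"spin":0},{"dx":-0.004,"dy":0,"dz":0,"spin":0},{"dx":-0.004,"dy":0,"dz":0,"spin":0},{"dx":-0.004,"dy":0,"dz":0,"spin":0}]'
python3 -m jog '[{"dx":-0.004,"dy":0,"dz":0,"spin":-1.1},{"dx":-0.004,"dy":0,"dz":0,"spin":-1.1},{"dx":-0.004,"dy":0,"dz":0,"spin":-1.1},{"dx":-0.004,"dy":0,"dz":0,"spin":-1.1},{"dx":-0.004,"dy":0,"dz":0,"spin":-1.1}]'
python3 -m jog '[{"dx":-0.004,"dy":0,"dz":0,"spin":-1.1},{"dx":-0.004,"dy":0,"dz":0,"spin":-1.1},{"dx":-0.004,"dy":0,"dz":0,"spin":-1.1},{"dx":-0.004,"dy":0,"dz":0,"spin":-1.1},{"dx":-0.004,"dy":0,"dz":0,"spin":-1.1}]'
python3 - <<'E'
from h import *
snap("top","top5.png",(150,110,350,340),2.5)
E
```

```text
t: 6.2
tool_pos: [520.3, 56.4, 10.3]
tool_rot: [[0.283, 0.959, 0.0], [0.959, -0.283, 0.0], [0.0, -0.0, -1.0]]
force: [0.7, 2.3, -0.7]
width: 59.5
t: 6.7
tool_pos: [515.3, 36.9, 10.3]
tool_rot: [[0.189, 0.982, -0.0], [0.982, -0.189, -0.0], [-0.0, -0.0, -1.0]]
force: [-0.3, 2.4, 0.2]
width: 59.7
t: 7.2
tool_pos: [512.3, 17.2, 10.3]
tool_rot: [[0.094, 0.996, -0.0], [0.996, -0.094, 0.0], [0.0, -0.0, -1.0]]
force: [-0.8, 2.6, 0.1]
width: 59.7
```

View pics/top5.png

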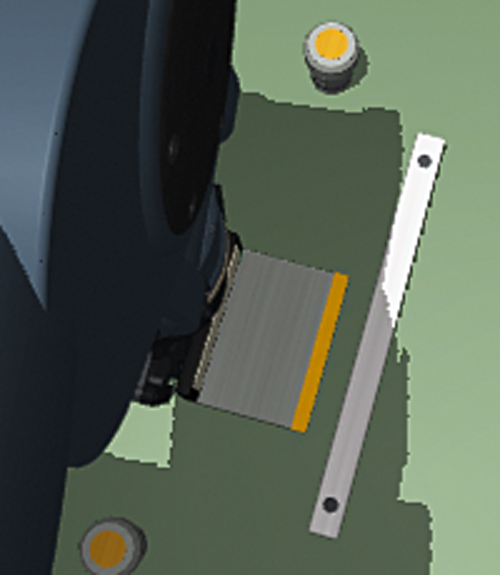

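The toe edge runs (348,275)–(306,432) and looks nearly parallel to the bar.

```bash
python3 - <<'E'
from h import *
np.set_printoptions(precision=1,suppress=True)
g=lambda a:np.array(a)/2.5+[150,110]
A=np.radians(-5.48); n=np.array([-np.sin(A),np.cos(A)]); e=np.array([np.cos(A),np.sin(A)])
F=np.array([524.6,-101.4])
a=at("top",g([[306,432],[348,275]]),10)[:,:2]; d=a[1]-a[0]; print(a,np.linalg.norm(d),np.degrees(np.arctan2(d[1],d[0])),"normal dist",(a-F)@n,"along",(a-F)@e)
E
```

```text
[[448.6 -74.6]
 [558.1 -84. ]] 109.94883613401868 -4.8789492725305 normal dist [19.4 20.6] along [-78.2  31.7]
```

```bash
python3 -m jog '[{"dx":-0.004,"dy":0,"dz":0,"spin":0},{"dx":-0.004,"dy":0,"dz":0,"spin":0},{"dx":-0.004,"dy":0,"dz":0,"spin":0},{"dx":-0.002,"dy":0,"dz":0,"spin":0},{"dx":0,"dy":0,"dz":0,"spin":0}]'
python3 -m jog '[{"dx":-0.001,"dy":0,"dz":0,"spin":0},{"dx":-0.001,"dy":0,"dz":0,"spin":0},{"dx":-0.001,"dy":0,"dz":0,"spin":0}]'
python3 -m jog '[{"dx":-0.001,"dy":0,"dz":0,"spin":0},{"dx":-0.001,"dy":0,"dz":0,"spin":0}]'
```

```text
t: 7.75
tool_pos: [511.0, 3.1, 10.3]
tool_rot: [[0.096, 0.995, 0.0], [0.995, -0.096, -0.0], [-0.0, 0.0, -1.0]]
force: [0.2, 0.1, -0.6]
width: 59.6
t: 8.05
tool_pos: [510.9, 0.7, 10.4]
tool_rot: [[0.095, 0.995, 0.0], [0.995, -0.095, 0.0], [0.0, 0.0, -1.0]]
force: [0.1, 2.4, -0.0]
width: 59.5
t: 8.25
tool_pos: [510.6, -1.4, 10.3]
tool_rot: [[0.095, 0.995, 0.0], [0.995, -0.095, 0.0], [0.0, 0.0, -1.0]]
force: [0.8, 2.3, -0.4]
width: 59.9
```

```bash
python3 -m jog '[{"dx":-0.001,"dy":0,"dz":0,"spin":0},{"dx":0,"dy":0,"dz":0,"spin":0}]'
```

```text
t: 8.45
tool_pos: [510.7, -1.7, 10.4]
tool_rot: [[0.095, 0.995, 0.0], [0.995, -0.095, 0.002], [0.002, 0.0, -1.0]]
force: [0.7, 10.5, 1.3]
width: 59.4
```

```bash
python3 -m jog '[{"dx":-0.0008,"dy":0,"dz":0,"spin":0},{"dx":0,"dy":0,"dz":0,"spin":0},{"dx":0,"dy":0,"dz":0,"spin":0}]'
python3 - <<'E'
from h import *
print(r.state()["torque"],r.state()["force"])
E
```

```text
t: 8.75
tool_pos: [510.7, -1.8, 10.5]
tool_rot: [[0.095, 0.996, 0.001], [0.996, -0.095, 0.003], [0.003, 0.0, -1.0]]
force: [0.3, 16.9, 3.2]
width: 59.5
[ 2.8937176  -0.04897725 -0.57144734] [ 0.30570605 16.93798611  3.21990151]
```

Contact with the bar is firm (17 N). I'll back off along the tool axis, lift clear and check flushness.

```bash
python3 -m jog '[{"dx":0.003,"dy":0,"dz":0,"spin":0},{"dx":0.01,"dy":0,"dz":0,"spin":0},{"dx":0.03,"dy":0,"dz":0,"spin":0},{"dx":0.04,"dy":0,"dz":-0.02,"spin":0},{"dx":0.04,"dy":0,"dz":-0.03,"spin":0}]'
python3 -m jog '[{"dx":0.02,"dy":0,"dz":-0.03,"spin":0},{"dx":0,"dy":0,"dz":0,"spin":0},{"dx":0,"dy":0,"dz":0,"spin":0}]'
python3 - <<'E'
from h import *
snap("top","top6.png",(230,150,350,290),4)
snap("side","side6.png",(190,180,370,300),4)
E
```

```text
t: 9.25
tool_pos: [520.8, 120.3, 59.6]
tool_rot: [[0.096, 0.995, -0.003], [0.995, -0.096, -0.001], [-0.001, -0.003, -1.0]]
force: [1.3, 0.1, 0.7]
width: 59.7
t: 9.55
tool_pos: [524.2, 139.7, 90.5]
tool_rot: [[0.094, 0.996, 0.001], [0.996, -0.094, -0.0], [-0.0, 0.001, -1.0]]
force: [-0.4, -0.3, -0.7]
width: 60.2
```

View pics/top6.png

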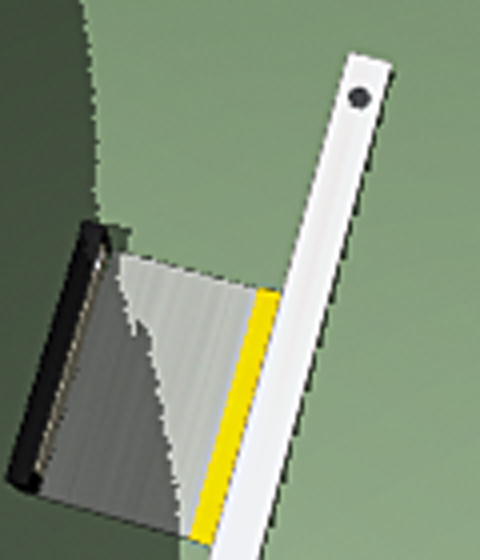

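View pics/side6.png

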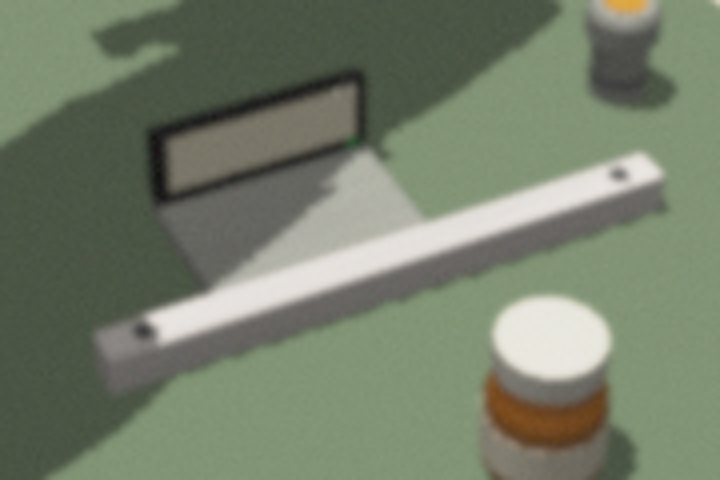

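The toe stripe (257,289)–(190,540) lies against the bar along its whole length, the bar hides it in the side view, and the capsules and jar are unmoved. I'll check parallelism numerically with line fits.

```bash
python3 - <<'E'
from h import *
np.set_printoptions(precision=2,suppress=True)
im=r.camera("top").astype(int)
R,G,B=im[...,0],im[...,1],im[...,2]
yel=(R-B>60)&(R>120)
rows=range(226,282); L=[];T=[];W=[]
for v in rows:
    c=np.where(yel[v,270:305])[0]
    if len(c): L.append((270+c[0]-.5,v)); T.append((270+c[-1]+.5,v))
for v in range(170,282):
    row=im[v,255:345]; white=(row.min(1)>190); c=np.where(white)[0]
    if len(c): W.append((255+c[-1]+.5,v))
def line(p,z):
    w=at("top",np.array(p),z)[:,:2]; vx,vy,x,y=cv2.fitLine(w.astype(np.float32),cv2.DIST_HUBER,0,.01,.01).ravel()
    if vx<0: vx,vy=-vx,-vy
    return round(float(np.degrees(np.arctan2(vy,vx))),2),round(float(x),1),round(float(y),1),len(p)
print("stripe rear",line(L,10),"stripe front",line(T,10),"bar far",line(W,22))
for p,t in((L,"L"),(T,"T")): print(t,p[::9])
A=np.radians(-5.48); n=np.array([-np.sin(A),np.cos(A)])
s=1/1.4
print("capsules",im[127:128,282:284].tolist(), "state",r.state()["t"])
E
```

```text
stripe rear (-5.63, 500.5, -86.8, 56) stripe front (-5.66, 502.2, -97.6, 56) bar far (-5.65, 553.6, -122.1, 112)
L [(np.float64(292.5), 226), (np.float64(290.5), 235), (np.float64(287.5), 244), (np.float64(285.5), 253), (np.float64(282.5), 262), (np.float64(280.5), 271), (np.float64(277.5), 280)]
T [(np.float64(299.5), 226), (np.float64(296.5), 235), (np.float64(294.5), 244), (np.float64(291.5), 253), (np.float64(289.5), 262), (np.float64(286.5), 271), (np.float64(284.5), 280)]
capsules [[[227, 167, 35], [227, 167, 35]]] state 9.7
```

```bash
python3 -c "
from rig import r
print(r.finish_job())"
```

```text
the job is handed in; nothing more can be done
None
```

The light panel is standing on its foot again, with its toe edge flush against the stop bar. I handed the job in at about 9.7 s of the 38 s allowed. No verdict is reported, so what follows is my own checking.

**What I did:** I pushed the foot near its toe with the open, empty fingers until the panel tipped upright. Then I pushed it low on its back with both fingers, turning it about 11° as it slid, until it met the bar. The final push was 17 N; I then backed off and lifted clear.

**Last checks:**
- **Flushness:** line fits in the top view put the toe stripe at −5.66° and the bar at −5.65°. The gap is zero to within about 1 mm.
- **Position along the bar:** the whole toe edge lies well inside the bar's length.
- **Capsules and jar:** the capsule and jar visible in the final close-ups look unmoved. Capsule_b was outside those views; it was last seen in place in the picture taken partway through the push, and the arm went nowhere near it.

**One mixed sign:** during the final push the wrist torque showed nearly all the load on one finger. The parallel edges afterwards show no gap, so I took this as a slight angle between the tool and the panel.

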